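Draw a heat-spreader plate out of its tray and load it in the clamping jig

TASK

The thin aluminium plate lies too flat and too close between the tray's lips to be gripped: slide it, pressing only lightly, out of the tray's open end until it overhangs enough to be pinched by its two long sides, then lift it clear of the tray. Load it end-first into the jig, sliding it along the channel and under the bridge until its end rests against the end stop and it lies flat, then let go. Press and push gently throughout (the plate must not be forced against tray or jig with more than about 15 N), do not let the plate fall, and leave the other things on the desk where they are.

Things in the scene. Friction and masses are not known exactly. Their poses are not given: they have to be found in the camera images.
- plate: Thin bare aluminium plate, 140 (x) x 50 (y) x 3 mm (z), 40 to 80 g, friction about 0.3 on tray and jig. Origin: centre of its underside. It starts flat on the tray floor, its x axis roughly along the tray's, its near end 10 to 40 mm inside the open edge. Hanging out over 65 mm it tips and falls.
- tray: Low wooden drawer unit, fixed, 200 (x) x 110 (y) x 63 mm high, its top a shallow tray, on feet set anew each time: its origin, the centre of its underside, is 2 to 12 mm above the desk. Black tray floor 56 mm above the origin, 66 mm wide, from x = -100 mm (open edge over a sheer drop, roughly facing the robot) to +85 mm. Lips 7 mm high along both whole sides and the +x end.
- tray_edge (a point): Middle of the tray's open edge at floor level: in the tray's frame (-100, 0, 56) mm; same axes as the tray (+x points inwards).
- jig: Fixed grey block, x -55 to +60, y -50 to +50 mm, with a channel on top; on feet, so its underside (origin) is 2 to 12 mm above the desk. Channel floor 50 mm above the origin, open at -x (roughly to the robot). Rails 8 mm high, 55 mm apart from x = -27 to +40, flared to 63 at x = -55. Rigid end stop: face at x = 40. Flat bridge over x 7.5 to 37.5 mm, underside 8 mm above the floor, top 13.
- jig_home (a point): Where the origin of the plate must come to lie: in the jig's frame (-30, 0, 50) mm, on the channel floor; same axes as the jig. The plate then touches the end stop and its outer 45 mm stick out of the jig's -x side.
- spool: Bystander: metal spool standing on the desk, 54 mm diameter, 40 mm high. Origin: centre of its underside.
- screwdriver: Bystander: black-handled screwdriver lying on the desk between the two units. Origin under its middle, handle to its -x.
- case: Bystander: flat white plastic parts case, 80 x 70 x 28 mm, lying on the desk. Origin: centre of its underside.
Mind the look-alikes: they are no part of the job. Of the things that look like the jig, take the one that is farthest from the robot's base at the start.

How it is judged:
By the outcome, as a careful person would: the job done as asked, in the order asked, and still so for the second after the job is handed in, with the robot touching nothing.
It also fails if it takes over 72 s, if anything falls off the work surface, if the arm or the gripper's body presses on something with over 40 N, if the wrist force passes 120 N, or if a joint passes its speed limit or range.

ROBOT

A 6-joint arm with a two-finger parallel gripper is mounted at the origin on the work surface. World frame = base frame: x ahead of the robot, y to its left, z up, the work surface at z = 0. Lengths are in m, angles in degrees, forces in N, time in s.
With the tool pointing down it reaches from about 0.25 to 0.725 m from the base axis. Payload 9.7 kg.
Tool frame: the origin (TCP) lies between the finger pads; the fingertips stand 17 mm ahead of it and the grasp point (between the pads) lies 2 mm behind it; z points along the fingers, y is the direction in which the jaws open and shut (so a half turn about z gives the same grasp; the last joint's range is limited). The gripper opens to 85 mm and grips with 20 to 120 N. Pads are 22 mm wide; open, the fingers measure 114 mm over their backs; the gripper's body (76 mm by 85 mm) begins 54 mm behind the grasp point. The pads swing forward as they close: fully open they stand 13 mm farther back than shut.
Start: joints at [-75.802, 4.979, 10.078, 95.1, 0, 90], TCP at [0.135, -0.533, 0.248] pointing down, gripper open.
Joint ranges: [-179.16, 179.16], [-48.56, 103.87], [-65.8, 70.77], [-126.05, 130.52], [-82.76, 87.17], [-180, 180]. Speed limits (degrees/s): [127.2, 127.2, 147.25, 180, 180, 180].

INTERFACE

Orientations are given as [roll, pitch, yaw] about the fixed x, y, z axes, in that order (R = Rz(yaw) Ry(pitch) Rx(roll)).
In Python, from workcell import monitor, cams, order gives the robot as it stands. The module is installed in compiled form; this text tells all that it offers.
- The arm moves only by the shell command python3 -m handwheel 'ROWS' [OPENING] [FORCE]. ROWS is JSON, a list of rows, each a list of 6 numbers: the shift along the tool's x, y, z in m, then the turn, a rotation vector about the tool's x, y, z in degrees. In form: [[tx, ty, tz, wx, wy, wz], ...]. A call has exactly 8 rows; each row shifts and turns the commanded pose from where the row before left it, along the tool's axes as they then stand; what a row does not reach is not made up. A row lasts 1/12 s, in which the tool goes at most 41.7 mm and 7.16 degrees, less where a joint would pass 70% of its speed; a pose out of reach is approached as far as the arm can. A call is refused whole if a number of a shift passes 0.0417 or a number of a turn 7.16, either way. A call with a gripper value outside its range is refused whole. OPENING is the opening, from -1 (shut) to 1 (fully open), set as the call begins (- or left out, the last holds). The fingers move at their own pace and stop on an object; FORCE is the grip in N (left out, the last holds). Time passes only in rows, so rows that do not move let the fingers close, or fill a call up. It gives the time, the measured TCP pose, the force and the opening at its end, in the units of the state.
- monitor.get_obs(): the state, without advancing time (a new reading comes with each control period).
- cams.camera(name): name is "scene" or "side" or "wrist"; returns a dict with "img" (384x512x3 uint8, red, green, blue), "depth" (384x512 float32, m along the optical axis (not along the pixel's ray), 0 where there is no reading), "fx", "fy", "cx", "cy" (pixels), "distortion" ([k1, k2, p1, p2, k3] as OpenCV has them; the pictures are not rectified), "rvec" (rotation vector, rad) and "tvec" (3), from world to camera coordinates, as OpenCV has them; the wrist camera has in their place "tool_from_camera" (4x4, takes a point from camera to tool coordinates, whose origin is the TCP and whose axes are the flange's). Camera axes: x right, y down, z forward; pixel columns grow to the right and rows downward; lengths in m; the calibration is good to about 2 mm. A picture is of the moment at which its call begins: read the wrist's pose just before it.
- order.job_done(): hands the job in, once; it reports no verdict.
The state is a dict: "time": time; "q": joint angles; "qd": joint speeds; "joint_efforts": joint torques, N m; "ee_pos": TCP position; "tcp_rot": TCP orientation; "wrist_force": force on the tool from outside, world axes, zero at the start; "torque": the same for the moment, N m; "opening": finger opening in m.
Only numpy, scipy, OpenCV 4.12 (cv2) and the standard library are available. Lean on these libraries where they do the work, as an engineer would, in place of code of your own. Each camera call takes 0.05 s, during which the arm holds its last target. There are 200 camera calls.

## Working session

There is one attempt and no reset: what is moved stays moved. The work goes in short steps, Python scripts to look and compute and a shell command to move; the robot and the scene stay as the last step left them, time stands still between calls to the robot, and variables do not carry over. Pictures are saved under pics/ and viewed, about 8 in all and at most 12, crops included, and the job is handed in when it is done.

```bash
mkdir -p pics
cat > h.py <<'E'
import numpy as np, cv2
from workcell import monitor, cams, order
from scipy.spatial.transform import Rotation as R
def shot(name, fn=None):
    o=monitor.get_obs(); c=cams.camera(name)
    K=np.array([[c['fx'],0,c['cx']],[0,c['fy'],c['cy']],[0,0,1]]); D=np.array(c['distortion'],float)
    if name=='wrist':
        T=np.eye(4); T[:3,:3]=R.from_euler('xyz',o['tcp_rot'],degrees=True).as_matrix(); T[:3,3]=o['ee_pos']
        W=T@np.array(c['tool_from_camera'])
    else:
        Rm=cv2.Rodrigues(np.array(c['rvec'],float))[0]; W=np.eye(4); W[:3,:3]=Rm.T; W[:3,3]=-Rm.T@np.array(c['tvec'],float).ravel()
    s=dict(img=c['img'],depth=c['depth'],K=K,D=D,W=W)
    if fn: cv2.imwrite('pics/'+fn+'.png',c['img'][:,:,::-1]); np.savez('pics/'+fn+'.npz',**s)
    return s
def load(fn): return dict(np.load('pics/'+fn+'.npz'))
def ray(s,u,v):
    p=cv2.undistortPoints(np.array([[[u,v]]],float),s['K'],s['D'])[0,0]
    return s['W'][:3,3], s['W'][:3,:3]@np.array([p[0],p[1],1])
def atz(s,u,v,z):
    o,d=ray(s,u,v); return o+d*(z-o[2])/d[2]
def atd(s,u,v,r=1):
    o,d=ray(s,u,v); q=s['depth'][int(v)-r:int(v)+r+1,int(u)-r:int(u)+r+1]; q=q[q>0]
    return o+d*np.median(q) if len(q) else None
def proj(s,P):
    P=np.atleast_2d(P); Wi=np.linalg.inv(s['W']); 
    return cv2.projectPoints(P.astype(float),cv2.Rodrigues(Wi[:3,:3])[0],Wi[:3,3],s['K'],s['D'])[0][:,0]
E
python3 - <<'E'
from h import *
a=shot('scene','sc');b=shot('side','sd')
print(monitor.get_obs())
E
```

```text
{'time': 0.1, 'q': array([-7.58009823e+01,  5.00665780e+00,  1.00384381e+01,  9.50986562e+01,
        1.66772527e-03,  8.99990671e+01]), 'qd': array([-0.08412757, -0.0533114 ,  0.15020536, -0.00465661,  0.02711115,
        0.06177953]), 'joint_efforts': array([-3.07758819e-04, -5.21561408e+01,  4.65654123e+01,  1.61653594e-02,
       -1.17168440e-05, -2.70151581e-06]), 'ee_pos': array([ 0.13487233, -0.53301687,  0.24766136]), 'tcp_rot': array([-1.79933124e+02, -1.66881308e-03,  1.41999487e+01]), 'wrist_force': array([-0.10506326,  0.03831496,  0.29571489]), 'torque': array([-0.0030089 , -0.0120789 , -0.02770954]), 'opening': 0.08540300955195539}
```

View pics/sc.png

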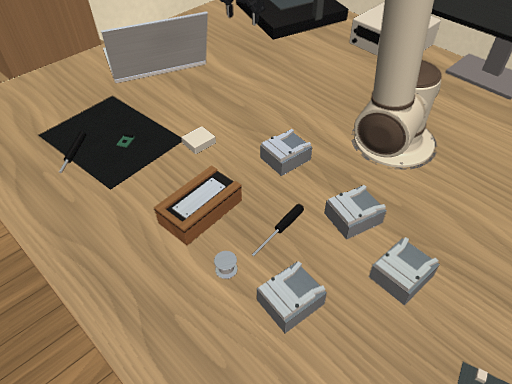

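View pics/sd.png

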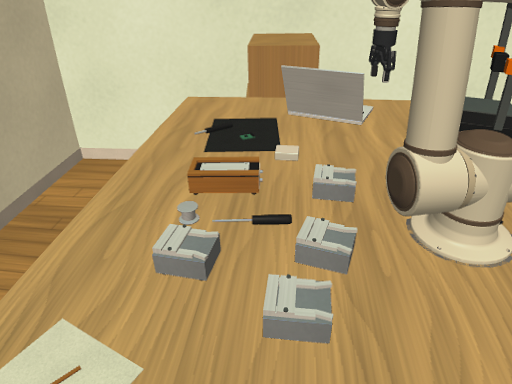

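The scene view shows the tray at (199,203) with the plate in it, the spool at (226,264) and the screwdriver at (278,228). Four blocks look like the jig, at (286,150), (355,210), (404,268) and (291,293). The base is at (395,145), so (291,293) looks farthest. I'll check that with numbers and a close crop.

Run:
```python
from h import *
s=load('sc')
for n,u,v in [('j1',284,148),('j2',353,210),('j3',404,262),('j4',291,290),('plate',200,199),('spool',226,258),('sd',290,217),('case',198,135)]:
    p=atd(s,u,v); print(n,p.round(3),np.hypot(*p[:2]).round(3))
a=s['img'][:,:,::-1]
A=cv2.resize(a[160:250,145:255],None,fx=5,fy=5,interpolation=3)[:,:400*2]
B=cv2.resize(a[255:335,245:340],None,fx=5,fy=5,interpolation=3)
C=np.zeros((600,800,3),np.uint8)
A=cv2.resize(a[163:243,150:245],(400,337),interpolation=3);B=cv2.resize(a[255:335,245:340],(400,337),interpolation=3)
cv2.imwrite('pics/c1.png',np.hstack([A,B]))
```

```text
j1 [ 0.32  -0.162  0.064] 0.358
j2 [0.365 0.118 0.065] 0.384
j3 [0.404 0.291 0.062] 0.498
j4 [0.64  0.166 0.065] 0.661
plate [ 0.618 -0.17   0.071] 0.641
spool [ 0.676 -0.006  0.04 ] 0.676
sd [0.469 0.005 0.026] 0.469
case [ 0.434 -0.416  0.026] 0.601
```

View pics/c1.png

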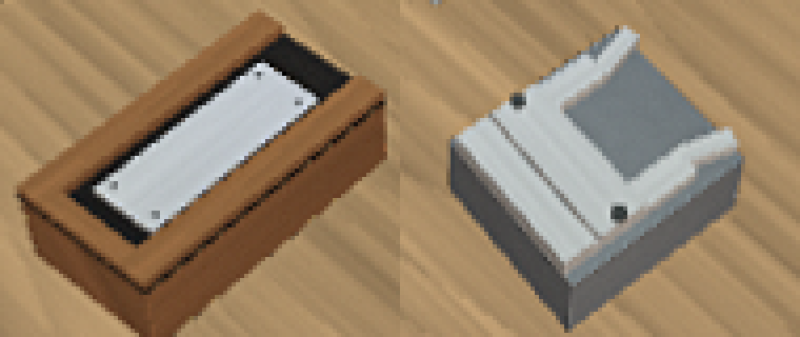

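Crop: the tray's open end faces upper-right, towards the robot, with the plate's near end around (275,80) in the crop. The far jig's bridge and stop are to the lower-left and its mouth is upper-right. At reach 0.66 it is the farthest jig. Next, the axes of both.

Run:
```python
from h import *
s=load('sc'); k=400/95
f=lambda x,y,ox,oy,z: atz(s,ox+(x+.5)/k-.5,oy+(y+.5)/k-.5,z)
T={n:f(*p,150,163,z) for n,p,z in [('lipLfar',(18,195),.069),('lipLnear',(258,12),.069),('lipRfar',(148,290),.069),('lipRnear',(385,97),.069),('pNL',(252,62),.064),('pNR',(320,98),.064),('pFL',(92,188),.064),('pFR',(150,232),.064)]}
J={n:f(*p,245,255,z) for n,p,z in [('brL',(450-400,140),.07),('brR',(567-400,272),.07),('railLn',(632-400,32),.064),('railRn',(735-400,130),.064)]}
for d in (T,J):
  for n,p in d.items(): print(n,p.round(4))
ang=lambda a,b: np.degrees(np.arctan2(*(b-a)[:2][::-1]))
print('tray yaw',ang(T['lipLnear'],T['lipLfar']),ang(T['lipRnear'],T['lipRfar']),'plate',ang(T['pNL'],T['pFL']),ang(T['pNR'],T['pFR']))
print('jig y axis',ang(J['brL'],J['brR']),ang(J['railLn'],J['railRn']))
s2=monitor.get_obs(); c=cams.camera('wrist'); print(np.round(c['tool_from_camera'],3),c['fx'],c['cx'],c['cy'])
```

```text
lipLfar [ 0.7197 -0.2246  0.069 ]
lipLnear [ 0.5186 -0.247   0.069 ]
lipRfar [ 0.7083 -0.1152  0.069 ]
lipRnear [ 0.511  -0.1338  0.069 ]
pNL [ 0.5477 -0.2187  0.064 ]
pNR [ 0.5375 -0.1649  0.064 ]
pFL [ 0.6833 -0.203   0.064 ]
pFR [ 0.6795 -0.152   0.064 ]
brL [0.6917 0.113  0.07  ]
brR [0.7009 0.2036 0.07  ]
railLn [0.5741 0.1307 0.064 ]
railRn [0.5803 0.2073 0.064 ]
tray yaw 6.348891111484912 5.371916169819434 plate 6.5900182012457895 5.1892337140673295
jig y axis 84.20641471329405 85.37046926128747
[[ 0.    -0.949 -0.314  0.079]
 [ 1.     0.    -0.001 -0.001]
 [ 0.001 -0.314  0.949 -0.125]
 [ 0.     0.     0.     1.   ]] 275.6796348529649 255.5051648951949 189.64588080622622
```

```bash
cat >> h.py <<'E'
def go(x,y,z,yaw,tilt=0):
    "tool turn and shift (in turned frame) to reach target; prints"
    o=monitor.get_obs(); R0=R.from_euler('xyz',o['tcp_rot'],degrees=True)
    R1=R.from_euler('xyz',[180,tilt,yaw],degrees=True)
    print('now',o['time'].__round__(2),o['ee_pos'].round(4),o['tcp_rot'].round(2),'F',o['wrist_force'].round(1),'op',round(o['opening'],4))
    print('turn',(R0.inv()*R1).as_rotvec(degrees=True).round(2),'shift mm (in turned frame)',(R1.inv().apply(np.array([x,y,z])-o['ee_pos'])*1000).round(1))
E
python3 -c "
from h import *
go(.60,-.18,.19,5.9)"
```

```text
now 0.15 [ 0.1349 -0.533   0.2477] [-179.94   -0.     14.2 ] F [0.2 0.4 0.4] op 0.0854
turn [-0.06  0.    8.3 ] shift mm (in turned frame) [ 499.  -303.4   57.7]
```

```bash
python3 -m handwheel '[[0,0,0,0,0,4.15],[0,0,0,0,0,4.15],[0.0227,-0.0138,0.0026,0,0,0],[0.0227,-0.0138,0.0026,0,0,0],[0.0227,-0.0138,0.0026,0,0,0],[0.0227,-0.0138,0.0026,0,0,0],[0.0227,-0.0138,0.0026,0,0,0],[0.0227,-0.0138,0.0026,0,0,0]]' -1 30
python3 -m handwheel '[[0.0227,-0.0138,0.0026,0,0,0],[0.0227,-0.0138,0.0026,0,0,0],[0.0227,-0.0138,0.0026,0,0,0],[0.0227,-0.0138,0.0026,0,0,0],[0.0227,-0.0138,0.0026,0,0,0],[0.0227,-0.0138,0.0026,0,0,0],[0.0227,-0.0138,0.0026,0,0,0],[0.0227,-0.0138,0.0026,0,0,0]]'
python3 -m handwheel '[[0.0227,-0.0138,0.0026,0,0,0],[0.0227,-0.0138,0.0026,0,0,0],[0.0227,-0.0138,0.0026,0,0,0],[0.0227,-0.0138,0.0026,0,0,0],[0.0227,-0.0138,0.0026,0,0,0],[0.0227,-0.0138,0.0026,0,0,0],[0.0227,-0.0138,0.0026,0,0,0],[0.0227,-0.0138,0.0026,0,0,0]]'
python3 - <<'E'
from h import *
go(.60,-.18,.19,5.9)
s=shot('wrist','w1')
cv2.imwrite('pics/w1b.png',cv2.resize(s['img'][:,:,::-1],(768,576),interpolation=3))
E
```

```text
time: 0.82
ee_pos: [0.2626, -0.4359, 0.2323]
tcp_rot: [-180.0, 0.0, 5.9]
wrist_force: [0.2, -0.6, 1.1]
opening: -0.0002
time: 1.48
ee_pos: [0.432, -0.3073, 0.2116]
tcp_rot: [-180.0, 0.0, 5.9]
wrist_force: [0.1, -0.7, -0.1]
opening: 0.0003
time: 2.15
ee_pos: [0.6013, -0.1789, 0.1906]
tcp_rot: [-180.0, 0.0, 5.9]
wrist_force: [0.6, -1.1, -0.3]
opening: -0.0003
now 2.15 [ 0.6013 -0.1789  0.1906] [-1.7999e+02  3.0000e-02  5.9000e+00] F [ 0.6 -1.1 -0.3] op -0.0003
turn [-0.01  0.03  0.  ] shift mm (in turned frame) [-1.4  1.   0.6]
```

View pics/w1b.png

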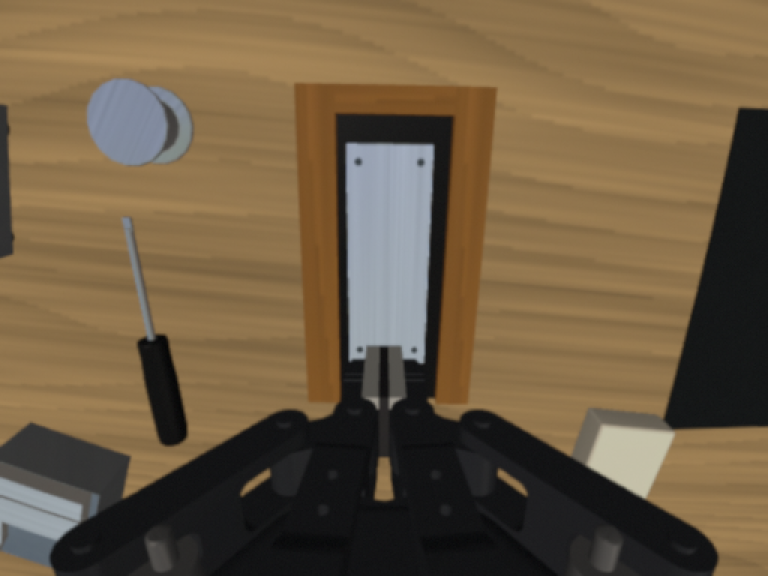

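The view shows the plate's corners at (346,143), (434,143), (349,362) and (424,362), the lip ends at (308,402) and (468,403), and the shut fingertips at (384,346).

Run:
```python
from h import *
s=load('w1')
P=lambda u,v,z: atz(s,(u+.5)/1.5-.5,(v+.5)/1.5-.5,z)
zs=[atd(s,u/1.5,v/1.5)[2] for u,v in [(365,170),(415,170),(360,250),(410,250),(365,320),(405,320)]]
print('plate z',np.round(zs,4)); zp=np.median(zs)
print('lip z',[atd(s,u/1.5,v/1.5)[2].round(4) for u,v in [(320,150),(470,150),(325,300),(455,300),(400,98)]])
print('desk z',[atd(s,u/1.5,v/1.5)[2].round(4) for u,v in [(220,250),(560,250)]])
c=[P(*p,zp) for p in [(346,143),(434,143),(349,362),(424,362)]]
for p in c: print('plate',p.round(4))
print('plate centre',np.mean(c,0).round(4),'yaw',np.degrees(np.arctan2(*((c[0]+c[1]-c[2]-c[3])[:2][::-1]))))
l=[P(*p,zp+.004) for p in [(294,84),(497,88),(308,402),(468,403)]]
for p in l: print('lip',p.round(4))
print('yaw',[np.degrees(np.arctan2(*((l[i]-l[i+2])[:2][::-1]))) for i in (0,1)],'edge',((l[2]+l[3])/2).round(4))
```

```text
plate z [0.0679 0.0677 0.0681 0.0679 0.0682 0.068 ]
lip z [np.float64(0.0722), np.float64(0.0721), np.float64(0.0719), np.float64(0.0716), np.float64(0.0717)]
desk z [np.float64(-0.0002), np.float64(-0.001)]
plate [ 0.6805 -0.1482  0.068 ]
plate [ 0.6857 -0.198   0.068 ]
plate [ 0.5412 -0.1607  0.068 ]
plate [ 0.5464 -0.2109  0.068 ]
plate centre [ 0.6134 -0.1794  0.068 ] yaw 5.22203730453817
lip [ 0.7082 -0.1181  0.072 ]
lip [ 0.7177 -0.2277  0.072 ]
lip [ 0.5094 -0.135   0.072 ]
lip [ 0.52   -0.2448  0.072 ]
yaw [np.float64(4.871991086174312), np.float64(4.957775875749425)] edge [ 0.5147 -0.1899  0.072 ]
```

```bash
python3 -c "
from h import *
go(.638,-.177,.090,5.0)"
```

```text
now 2.2 [ 0.604  -0.1762  0.1892] [-179.91    0.      6.03] F [-1.5  3.4 -1.6] op -0.0003
turn [-0.09  0.    1.03] shift mm (in turned frame) [33.8  3.8 99.2]
```

```bash
python3 -m handwheel '[[0.0068,0.0006,0.0165,0,0,0.9],[0.0068,0.0006,0.0165,0,0,0],[0.0068,0.0006,0.0165,0,0,0],[0.0068,0.0006,0.0165,0,0,0],[0.0068,0.0006,0.0165,0,0,0],[0,0,0.0125,0,0,0],[0,0,0,0,0,0],[0,0,0,0,0,0]]'
python3 -c "
from h import *
go(.638,-.177,.090,5.0)"
```

```text
time: 2.87
ee_pos: [0.6339, -0.1797, 0.0955]
tcp_rot: [-180.0, 0.1, 5.0]
wrist_force: [0.5, -0.7, 0.1]
opening: 0.0003
now 2.87 [ 0.6339 -0.1797  0.0955] [-1.7997e+02  1.0000e-01  4.9900e+00] F [ 0.5 -0.7  0.1] op 0.0003
turn [-0.03  0.1  -0.01] shift mm (in turned frame) [ 4.4 -2.4  5.5]
```

```bash
python3 -m handwheel '[[0.001,0,0.002,0,0,0],[0.001,0,0.002,0,0,0],[0.001,-0.001,0.002,0,0,0],[0,-0.001,0.002,0,0,0],[0,0,0.0005,0,0,0],[0,0,0,0,0,0],[0,0,0,0,0,0],[0,0,0,0,0,0]]'
python3 -m handwheel '[[0,0,0.0005,0,0,0],[0,0,0.0005,0,0,0],[0,0,0.0005,0,0,0],[0,0,0,0,0,0],[0,0,0,0,0,0],[0,0,0,0,0,0],[0,0,0,0,0,0],[0,0,0,0,0,0]]'
```

```text
time: 3.53
ee_pos: [0.6375, -0.1776, 0.0878]
tcp_rot: [180.0, -0.0, 5.0]
wrist_force: [-0.0, 0.3, 1.2]
opening: -0.0
time: 4.2
ee_pos: [0.6374, -0.1775, 0.0861]
tcp_rot: [180.0, 0.0, 5.0]
wrist_force: [0.0, -0.0, 0.3]
opening: 0.0001
```

```bash
python3 -m handwheel '[[0,0,0.0005,0,0,0],[0,0,0.0005,0,0,0],[0,0,0,0,0,0],[0,0,0,0,0,0],[0,0,0,0,0,0],[0,0,0,0,0,0],[0,0,0,0,0,0],[0,0,0,0,0,0]]'
python3 -m handwheel '[[0,0,0.0004,0,0,0],[0,0,0,0,0,0],[0,0,0,0,0,0],[0,0,0,0,0,0],[0,0,0,0,0,0],[0,0,0,0,0,0],[0,0,0,0,0,0],[0,0,0,0,0,0]]'
```

```text
time: 4.87
ee_pos: [0.6375, -0.1776, 0.0859]
tcp_rot: [180.0, -0.0, 5.0]
wrist_force: [-1.6, 0.4, 4.9]
opening: 0.0002
time: 5.53
ee_pos: [0.6375, -0.1776, 0.0858]
tcp_rot: [180.0, -0.1, 5.0]
wrist_force: [-2.6, 1.4, 7.3]
opening: -0.0002
```

```bash
python3 -m handwheel '[[-0.002,0,0,0,0,0],[-0.003,0,0,0,0,0],[-0.004,0,0,0,0,0],[-0.004,0,0,0,0,0],[-0.004,0,0,0,0,0],[-0.004,0,0,0,0,0],[-0.003,0,0,0,0,0],[-0.002,0,0,0,0,0]]'
python3 - <<'E'
from h import *
s=shot('wrist','w2'); o=monitor.get_obs(); print(o['ee_pos'],o['wrist_force'])
cv2.imwrite('pics/w2b.png',cv2.resize(s['img'][:,:,::-1],(768,576),interpolation=3))
E
```

```text
time: 6.2
ee_pos: [0.6122, -0.18, 0.0859]
tcp_rot: [180.0, -0.1, 5.0]
wrist_force: [2.0, 0.3, 5.1]
opening: 0.0003
[ 0.61193731 -0.18001193  0.0858582 ] [ 0.54468433 -0.48517803  4.48333455]
```

View pics/w2b.png

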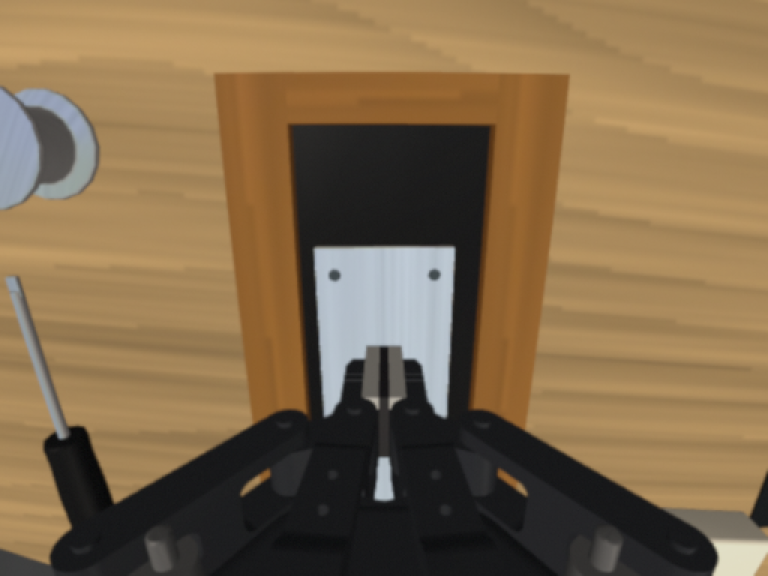

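The plate's far corners are now at (315,247) and (455,247), so it has moved with the fingers. I'll compute how far.

```bash
cat >> h.py <<'E'
def far(fn,a,b,z=.068):
    s=load(fn); p=[atz(s,(u+.5)/1.5-.5,(v+.5)/1.5-.5,z) for u,v in (a,b)]
    m=(p[0]+p[1])/2; d=(p[0]-p[1])[:2]; yaw=np.degrees(np.arctan2(-d[0],d[1]))
    near=m[:2]-.14*np.array([np.cos(np.radians(yaw)),np.sin(np.radians(yaw))])
    t=np.radians(5); e=np.array([.5147,-.1899]); x=np.array([np.cos(t),np.sin(t)])
    print('far mid',m.round(4),'yaw',yaw.round(2),'near',near.round(4),'overhang mm',(-1000*(near-e)@x).round(1))
E
python3 -c "
from h import *
far('w2',(315,247),(455,247))"
```

```text
far mid [ 0.6577 -0.1757  0.068 ] yaw 5.01 near [ 0.5182 -0.1879] overhang mm -3.7
```

```bash
python3 -m handwheel '[[-0.002,0,0,0,0,0],[-0.003,0,0,0,0,0],[-0.004,0,0,0,0,0],[-0.004,0,0,0,0,0],[-0.004,0,0,0,0,0],[-0.004,0,0,0,0,0],[-0.003,0,0,0,0,0],[-0.002,0,0,0,0,0]]'
python3 -m handwheel '[[-0.002,0,0,0,0,0],[-0.003,0,0,0,0,0],[-0.004,0,0,0,0,0],[-0.004,0,0,0,0,0],[-0.004,0,0,0,0,0],[-0.004,0,0,0,0,0],[-0.003,0,0,0,0,0],[-0.002,0,0,0,0,0]]'
python3 - <<'E'
from h import *
s=shot('wrist','w3'); o=monitor.get_obs(); print(o['ee_pos'],o['wrist_force'])
cv2.imwrite('pics/w3b.png',cv2.resize(s['img'][:,:,::-1],(768,576),interpolation=3))
E
```

```text
time: 6.92
ee_pos: [0.5863, -0.1823, 0.0859]
tcp_rot: [180.0, -0.1, 5.0]
wrist_force: [1.8, 0.0, 6.2]
opening: 0.0002
time: 7.58
ee_pos: [0.5604, -0.1845, 0.0858]
tcp_rot: [180.0, -0.1, 5.0]
wrist_force: [1.3, 0.6, 6.4]
opening: -0.0004
[ 0.56019487 -0.18458288  0.08586825] [ 0.04663746 -0.07817963  4.67666804]
```

View pics/w3b.png

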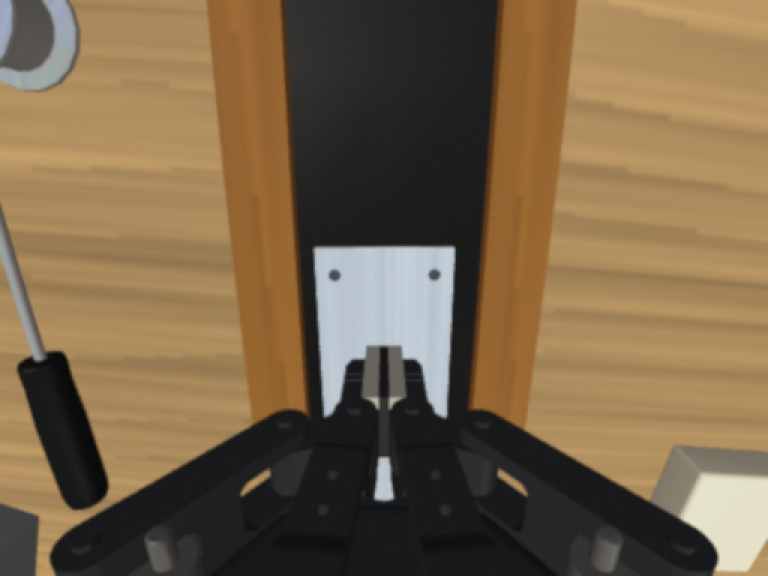

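```bash
python3 -m handwheel '[[0,0,-0.003,0,0,0],[0,0,-0.008,0,0,0],[0,0,-0.008,0,0,0],[0,0,-0.008,0,0,0],[-0.008,0,0,0,0,0],[-0.015,0,0,0,0,0],[-0.015,0,0,0,0,0],[-0.015,0,0,0,0,0]]'
python3 -m handwheel '[[-0.0132,0,0,0,0,0],[0,0,0,0,0,0],[0,0,0,0,0,0],[0,0,0,0,0,0],[0,0,0,0,0,0],[0,0,0,0,0,0],[0,0,0,0,0,0],[0,0,0,0,0,0]]' 1 30
python3 - <<'E'
from h import *
go(.4942,-.190,.062,5.0)
s=shot('wrist','w4')
cv2.imwrite('pics/w4b.png',cv2.resize(s['img'][:,:,::-1],(768,576),interpolation=3))
E
```

```text
time: 8.3
ee_pos: [0.5058, -0.189, 0.1116]
tcp_rot: [-180.0, 0.0, 5.0]
wrist_force: [0.8, -0.9, -0.3]
opening: 0.0002
time: 8.97
ee_pos: [0.494, -0.19, 0.1115]
tcp_rot: [-180.0, 0.0, 5.0]
wrist_force: [0.3, -0.2, -1.1]
opening: 0.0852
now 8.97 [ 0.494  -0.19    0.1115] [-1.7999e+02  2.0000e-02  5.0100e+00] F [ 0.3 -0.2 -1.1] op 0.0852
turn [-0.01  0.02  0.01] shift mm (in turned frame) [ 0.2 -0.  49.5]
```

View pics/w4b.png

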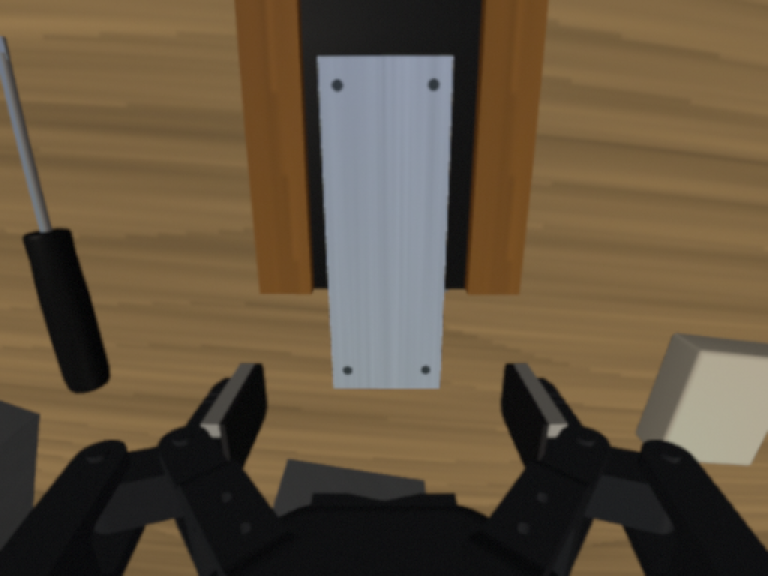

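The plate overhangs the edge: near corners (334,388) and (441,388), tray edge at row 290. It is centred between the open fingers and nothing is in the way of the descent.

Run:
```python
from h import *
far('w4',(318,56),(453,56))
s=load('w4')
for u,v,z in [(334,388,.068),(441,388,.068),(313,290,.065),(467,290,.065)]: print(atz(s,(u+.5)/1.5-.5,(v+.5)/1.5-.5,z).round(4))
```

```text
far mid [ 0.6053 -0.1801  0.068 ] yaw 5.02 near [ 0.4658 -0.1923] overhang mm 48.9
[ 0.464  -0.1684  0.068 ]
[ 0.4685 -0.2185  0.068 ]
[ 0.5108 -0.1566  0.065 ]
[ 0.5168 -0.2239  0.065 ]
```

```bash
python3 -m handwheel '[[0,0,0.009,0,0,0],[0,0,0.01,0,0,0],[0,0,0.01,0,0,0],[0,0,0.01,0,0,0],[0,0,0.007,0,0,0],[0,0,0.0035,0,0,0],[0,0,0,0,0,0],[0,0,0,0,0,0]]'
python3 -m handwheel '[[0,0,0,0,0,0],[0,0,0,0,0,0],[0,0,0,0,0,0],[0,0,0,0,0,0],[0,0,0,0,0,0],[0,0,0,0,0,0],[0,0,0,0,0,0],[0,0,0,0,0,0]]' -1 50
python3 - <<'E'
from h import *
go(.4942,-.190,.062,5.0)
E
```

```text
time: 9.68
ee_pos: [0.4937, -0.1901, 0.0621]
tcp_rot: [-180.0, 0.0, 5.0]
wrist_force: [0.7, -0.6, -0.2]
opening: 0.0856
time: 10.35
ee_pos: [0.494, -0.1902, 0.0626]
tcp_rot: [180.0, -0.0, 5.0]
wrist_force: [-1.1, -0.4, 4.6]
opening: 0.0479
now 10.35 [ 0.494  -0.1902  0.0626] [ 1.7998e+02 -4.0000e-02  5.0000e+00] F [-1.1 -0.4  4.6] op 0.0479
turn [ 0.02 -0.04 -0.  ] shift mm (in turned frame) [ 0.2 -0.2  0.6]
```

```bash
python3 -m handwheel '[[0,0,-0.002,0,0,0],[0,0,-0.005,0,0,0],[0,0,-0.008,0,0,0],[0,0,-0.01,0,0,0],[0,0,-0.01,0,0,0],[0,0,-0.01,0,0,0],[0,0,-0.01,0,0,0],[0,0,-0.005,0,0,0]]'
python3 -m handwheel '[[0,0,0,0,0,0],[0,0,0,0,0,0],[0,0,0,0,0,0],[0,0,0,0,0,0],[0,0,0,0,0,0],[0,0,0,0,0,0],[0,0,0,0,0,0],[0,0,0,0,0,0]]'
python3 - <<'E'
from h import *
go(.4942,-.190,.122,5.0)
s=shot('wrist','w5')
a=cv2.resize(s['img'][:,:,::-1],(768,576),interpolation=3)
cv2.imwrite('pics/w5b.png',a)
for v in (60,100,140,180,220,240):
  p=atd(s,256,v); print(v,p.round(4))
E
```

```text
time: 11.02
ee_pos: [0.4943, -0.1903, 0.1243]
tcp_rot: [179.9, -0.1, 5.0]
wrist_force: [-0.4, -0.1, -1.2]
opening: 0.0479
time: 11.68
ee_pos: [0.4937, -0.1901, 0.1221]
tcp_rot: [-180.0, 0.0, 5.0]
wrist_force: [-0.2, -0.6, -1.2]
opening: 0.0478
now 11.68 [ 0.4937 -0.1901  0.1221] [-1.7999e+02  1.0000e-02  4.9900e+00] F [-0.2 -0.6 -1.2] op 0.0478
turn [-0.01  0.01 -0.01] shift mm (in turned frame) [ 0.5 -0.1  0.1]
60 [ 0.5873 -0.1813  0.1261]
100 [ 0.5718 -0.1826  0.1264]
140 [ 0.5552 -0.1841  0.1266]
180 [ 0.5372 -0.1857  0.1265]
220 [ 0.5173 -0.1874  0.1265]
240 [ 0.507  -0.1883  0.1271]
```

View pics/w5b.png

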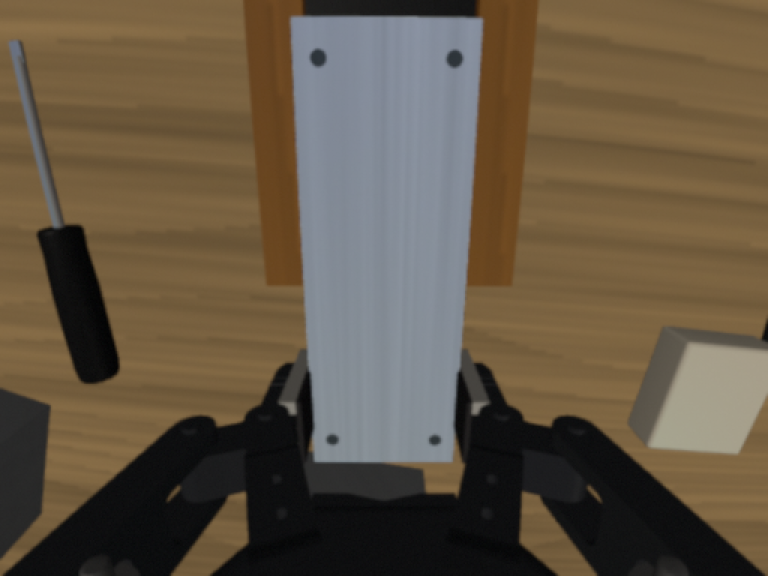

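The plate is held level. Far corners are at (291,16) and (482,16), and the depth readings give 0.126 to 0.127 m along its length. Next: carry it to a viewpoint beside the jig.

```bash
python3 -c "
from h import *
s=load('w5')
o=monitor.get_obs(); r=R.from_euler('xyz',o['tcp_rot'],degrees=True)
for u,v in [(291,16),(482,16),(314,462),(452,462)]: print((r.inv().apply(atz(s,(u+.5)/1.5-.5,(v+.5)/1.5-.5,.1264)-o['ee_pos'])*1000).round(1))
go(.555,.05,.17,-5)"
```

```text
[111.9 -24.7  -4.3]
[111.9  24.5  -4.3]
[-28.7 -26.   -4.3]
[-28.6  24.   -4.3]
now 11.73 [ 0.4937 -0.1901  0.1221] [-1.8e+02  1.0e-02  5.0e+00] F [-0.1 -0.3 -0.6] op 0.0479
turn [-0.    0.01 10.  ] shift mm (in turned frame) [  40.1 -244.5  -47.9]
```

```bash
python3 -m handwheel '[[0,0,-0.008,0,0,2.5],[0,0,-0.01,0,0,2.5],[0,-0.005,-0.01,0,0,2.5],[0,-0.01,-0.01,0,0,2.5],[0.003,-0.015,-0.01,0,0,0],[0.004,-0.02,0,0,0,0],[0.004,-0.022,0,0,0,0],[0.004,-0.022,0,0,0,0]]'
python3 -m handwheel '[[0.005,-0.022,0,0,0,0],[0.005,-0.022,0,0,0,0],[0.005,-0.022,0,0,0,0],[0.004,-0.022,0,0,0,0],[0.003,-0.02,0,0,0,0],[0.002,-0.018,0,0,0,0],[0.001,-0.013,0,0,0,0],[0,-0.009,0,0,0,0]]'
python3 -m handwheel '[[0,-0.0025,0,0,0,0],[0,0,0,0,0,0],[0,0,0,0,0,0],[0,0,0,0,0,0],[0,0,0,0,0,0],[0,0,0,0,0,0],[0,0,0,0,0,0],[0,0,0,0,0,0]]'
python3 - <<'E'
from h import *
go(.555,.05,.17,-5)
s=shot('wrist','w6')
a=cv2.resize(s['img'][:,:,::-1],(768,576),interpolation=3)
cv2.imwrite('pics/w6b.png',a)
E
```

```text
time: 12.4
ee_pos: [0.5163, -0.097, 0.1705]
tcp_rot: [180.0, -0.0, -5.0]
wrist_force: [1.0, -0.5, -1.2]
opening: 0.048
time: 13.07
ee_pos: [0.5489, 0.0008, 0.1716]
tcp_rot: [-178.0, 0.0, -0.9]
wrist_force: [0.8, 0.6, 0.1]
opening: 0.0482
time: 13.73
ee_pos: [0.5488, 0.0017, 0.1717]
tcp_rot: [-177.9, 0.0, -0.8]
wrist_force: [0.7, 0.0, -1.2]
opening: 0.048
now 13.73 [0.5488 0.0017 0.1717] [-1.7793e+02  1.0000e-02 -7.8000e-01] F [ 0.7  0.  -1.2] op 0.048
turn [-2.07  0.09  4.22] shift mm (in turned frame) [  1.9 -48.7   1.7]
```

View pics/w6b.png

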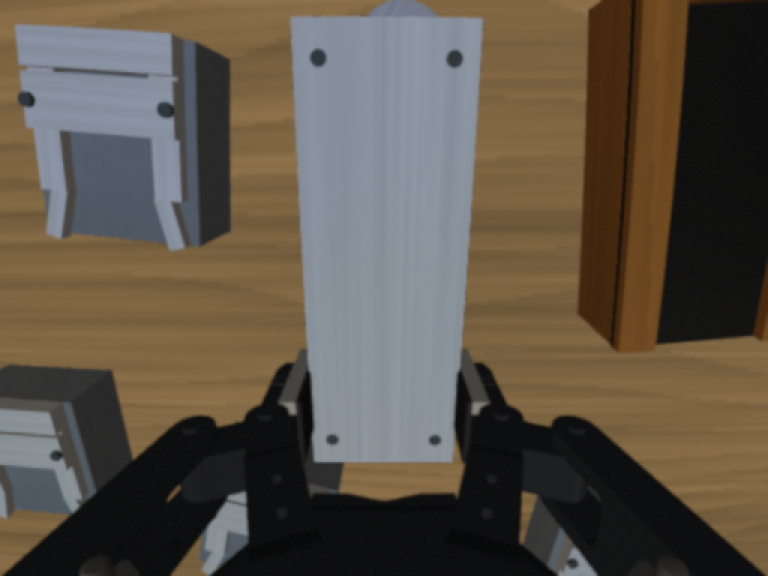

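The whole target jig is visible on the left, but the arm stopped short at y = 0.0017 with the tool skewed. I'll check the joints and measure the jig.

Run:
```python
from h import *
o=monitor.get_obs(); print(o['q'].round(1), o['joint_efforts'].round(1),o['torque'].round(2))
s=load('w6')
D=lambda u,v:atd(s,u/1.5,v/1.5)
P=lambda u,v,z: atz(s,(u+.5)/1.5-.5,(v+.5)/1.5-.5,z).round(4)
print('floor z',[D(u,v)[2].round(4) for u,v in [(90,170),(130,170),(110,215)]],'bridge',[D(u,v)[2].round(4) for u,v in [(60,100),(130,110)]],'stop',[D(u,v)[2].round(4) for u,v in [(60,48),(140,55)]],'rail',[D(u,v)[2].round(4) for u,v in [(48,155),(167,170)]])
print('desk',D(260,250)[2])
zf=np.median([D(u,v)[2] for u,v in [(90,170),(130,170),(110,215)]])
for n,u,v,z in [('stopfarL',16,25,zf+.013),('stopfarR',172,34,zf+.013),('bridgeNearL',27,127,zf+.013),('bridgeNearR',175,139,zf+.013),
 ('railLin_top',61,132,zf+.008),('railLin_bend',66,190,zf+.008),('railRin_top',152,137,zf+.008),('railRin_bend',156,203,zf+.008),('mouthL',63,236,zf+.008),('mouthR',170,248,zf+.008)]: print(n,P(u,v,z))
a=cv2.resize(s['img'][0:180,0:170,::-1],None,fx=3.3,fy=3.3,interpolation=3); cv2.imwrite('pics/c6.png',a)
```

```text
[ -0.8   3.9   0.5  86.6   2.1 179.9] [ -0.  -51.9  47.5  -0.    0.1  -0. ] [ 0.01 -0.01  0.02]
floor z [np.float64(0.0538), np.float64(0.0541), np.float64(0.0538)] bridge [np.float64(0.0672), np.float64(0.0668)] stop [np.float64(0.0663), np.float64(0.067)] rail [np.float64(0.0617), np.float64(0.0619)]
desk -0.0006248213808662806
stopfarL [0.6964 0.1986 0.0668]
stopfarR [0.6864 0.1122 0.0668]
bridgeNearL [0.6449 0.2047 0.0668]
bridgeNearR [0.6351 0.1183 0.0668]
railLin_top [0.6416 0.1885 0.0618]
railLin_bend [0.6091 0.1932 0.0618]
railRin_top [0.6367 0.1342 0.0618]
railRin_bend [0.6003 0.1383 0.0618]
mouthL [0.5816 0.2023 0.0618]
mouthR [0.5733 0.1344 0.0618]
```

View pics/c6.png

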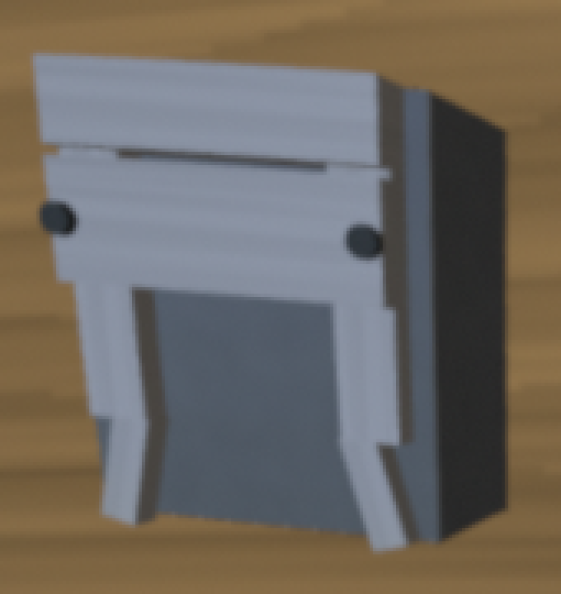

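The crop confirms the jig: rails, bridge with two screws, stop bar and the flared mouth at (230,520).

Measured pose: origin about (0.632, 0.162), yaw about -6.5°, floor z about 0.054. The 62.5 and 52.5 mm spacings match the description.

Joint 6 is at its +180° limit, so this grasp cannot reach the jig's heading. I'll set the plate back on the tray as it was and regrip with the tool turned half round.

```bash
python3 -c "
from h import *
go(.4937,-.1901,.122,5)"
```

```text
now 13.78 [0.5488 0.0017 0.1717] [-1.7793e+02  1.0000e-02 -7.8000e-01] F [ 0.2 -0.5 -1.2] op 0.0483
turn [-2.07 -0.09 -5.77] shift mm (in turned frame) [-71.6 186.3  49.7]
```

```bash
python3 -m handwheel '[[0,0,0,-1.04,-0.05,-2.9],[0,0,0,-1.03,-0.04,-2.87],[-0.003,0.008,0,0,0,0],[-0.006,0.015,0,0,0,0],[-0.008,0.020,0,0,0,0],[-0.008,0.020,0,0,0,0],[-0.008,0.020,0,0,0,0],[-0.008,0.020,0,0,0,0]]'
python3 -m handwheel '[[-0.008,0.020,0.005,0,0,0],[-0.008,0.020,0.01,0,0,0],[-0.0076,0.020,0.01,0,0,0],[-0.005,0.0133,0.01,0,0,0],[-0.002,0.007,0.01,0,0,0],[0,0.003,0.0047,0,0,0],[0,0,0,0,0,0],[0,0,0,0,0,0]]'
python3 -c "
from h import *
go(.4937,-.1901,.068,5)"
```

```text
time: 14.45
ee_pos: [0.5164, -0.1057, 0.1717]
tcp_rot: [-180.0, -0.0, 4.9]
wrist_force: [0.0, -0.4, -0.3]
opening: 0.0484
time: 15.12
ee_pos: [0.4939, -0.1897, 0.122]
tcp_rot: [-180.0, 0.0, 5.0]
wrist_force: [-0.7, -0.0, -0.2]
opening: 0.0482
now 15.12 [ 0.4939 -0.1897  0.122 ] [-1.7998e+02  1.0000e-02  4.9900e+00] F [-0.7 -0.  -0.2] op 0.0482
turn [-0.02  0.01 -0.01] shift mm (in turned frame) [-0.2  0.4 54. ]
```

```bash
python3 -m handwheel '[[0,0,0.008,0,0,0],[0,0.0004,0.01,0,0,0],[0,0,0.01,0,0,0],[0,0,0.01,0,0,0],[0,0,0.009,0,0,0],[0,0,0.005,0,0,0],[0,0,0.002,0,0,0],[0,0,0,0,0,0]]'
python3 -m handwheel '[[0,0,0.001,0,0,0],[0,0,0.001,0,0,0],[0,0,0.001,0,0,0],[0,0,0.0005,0,0,0],[0,0,0,0,0,0],[0,0,0,0,0,0],[0,0,0,0,0,0],[0,0,0,0,0,0]]'
```

```text
time: 15.78
ee_pos: [0.4936, -0.1904, 0.0674]
tcp_rot: [-180.0, 0.0, 5.0]
wrist_force: [-0.1, 0.7, -0.6]
opening: 0.0484
time: 16.45
ee_pos: [0.4938, -0.1905, 0.0646]
tcp_rot: [180.0, -0.0, 5.0]
wrist_force: [-0.2, -0.1, -1.0]
opening: 0.0482
```

```bash
python3 -m handwheel '[[0,0,0.0007,0,0,0],[0,0,0.0005,0,0,0],[0,0,0,0,0,0],[0,0,0,0,0,0],[0,0,0,0,0,0],[0,0,0,0,0,0],[0,0,0,0,0,0],[0,0,0,0,0,0]]'
python3 -m handwheel '[[0,0,0.0005,0,0,0],[0,0,0,0,0,0],[0,0,0,0,0,0],[0,0,0,0,0,0],[0,0,0,0,0,0],[0,0,0,0,0,0],[0,0,0,0,0,0],[0,0,0,0,0,0]]'
```

```text
time: 17.12
ee_pos: [0.4938, -0.1905, 0.0633]
tcp_rot: [180.0, -0.0, 5.0]
wrist_force: [-0.5, -0.4, 0.0]
opening: 0.0481
time: 17.78
ee_pos: [0.4938, -0.1905, 0.0629]
tcp_rot: [180.0, -0.0, 5.0]
wrist_force: [-1.3, 0.3, 2.5]
opening: 0.0482
```

```bash
python3 -m handwheel '[[0,0,0,0,0,0],[0,0,0,0,0,0],[0,0,0,0,0,0],[0,0,0,0,0,0],[0,0,0,0,0,0],[0,0,0,0,0,0],[0,0,-0.005,0,0,0],[0,0,-0.01,0,0,0]]' 1 30
python3 -m handwheel '[[0,0,-0.015,0,0,0],[0,0,-0.015,0,0,0],[0,0,-0.01,0,0,-4],[0,0,-0.01,0,0,-7],[0,0,0,0,0,-7],[0,0,0,0,0,-7],[0,0,0,0,0,-7],[0,0,0,0,0,-7]]'
python3 -m handwheel '[[0,0,0,0,0,-7],[0,0,0,0,0,-7],[0,0,0,0,0,-7],[0,0,0,0,0,-7],[0,0,0,0,0,-7],[0,0,0,0,0,-7],[0,0,0,0,0,-7],[0,0,0,0,0,-7]]'
python3 -m handwheel '[[0,0,0,0,0,-7],[0,0,0,0,0,-7],[0,0,0,0,0,-7],[0,0,0,0,0,-7],[0,0,0,0,0,-7],[0,0,0,0,0,-7],[0,0,0,0,0,-7],[0,0,0,0,0,-7]]'
python3 -m handwheel '[[0,0,0,0,0,-7],[0,0,0,0,0,-7],[0,0,0,0,0,-7],[0,0,0,0,0,-4],[0,0,0,0,0,0],[0,0,0,0,0,0],[0,0,0,0,0,0],[0,0,0,0,0,0]]'
python3 - <<'E'
from h import *
go(.4937,-.1905,.063,-175)
print(monitor.get_obs()['q'].round(1))
s=shot('wrist','w7')
a=cv2.resize(s['img'][:,:,::-1],(768,576),interpolation=3)
cv2.imwrite('pics/w7b.png',a)
E
```

```text
time: 18.45
ee_pos: [0.4932, -0.1902, 0.0772]
tcp_rot: [-180.0, 0.1, 5.0]
wrist_force: [0.2, -0.2, 0.8]
opening: 0.0852
time: 19.12
ee_pos: [0.494, -0.1906, 0.129]
tcp_rot: [179.9, -0.0, 44.3]
wrist_force: [0.3, 0.4, -0.4]
opening: 0.085
time: 19.78
ee_pos: [0.494, -0.1906, 0.1289]
tcp_rot: [180.0, 0.0, 100.3]
wrist_force: [-0.3, 0.2, 0.3]
opening: 0.0853
time: 20.45
ee_pos: [0.494, -0.1906, 0.1289]
tcp_rot: [180.0, 0.1, 156.3]
wrist_force: [0.4, 0.1, -0.5]
opening: 0.0857
time: 21.12
ee_pos: [0.4939, -0.1905, 0.1281]
tcp_rot: [-180.0, 0.0, -179.1]
wrist_force: [0.0, -0.3, -0.1]
opening: 0.0856
now 21.12 [ 0.4939 -0.1905  0.1281] [-1.7999e+02  2.0000e-02 -1.7910e+02] F [ 0.  -0.3 -0.1] op 0.0856
turn [-0.01  0.02 -4.1 ] shift mm (in turned frame) [ 0.1  0.  65.1]
[-21.1   1.5  -6.9  81.6  -0.  -22. ]
```

View pics/w7b.png

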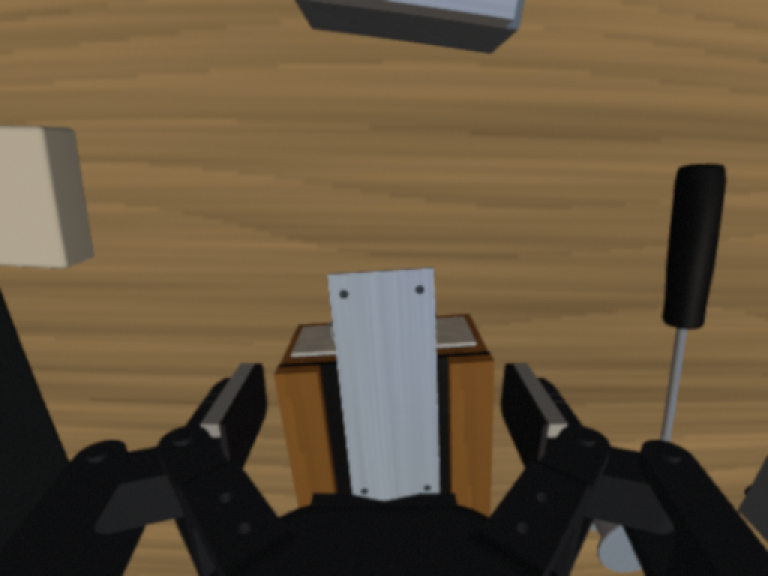

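The plate is still on the tray with its overhang: near corners (329,276) and (433,268), tray edge at row 358. That makes 11 pictures viewed, so I'll keep the last one for the jig.

Run:
```python
from h import *
s=load('w7')
P=lambda u,v,z: atz(s,(u+.5)/1.5-.5,(v+.5)/1.5-.5,z).round(4)
a,b=P(329,276,.068),P(433,268,.068); print(a,b,(a+b)/2,np.linalg.norm(a-b))
print(P(324,365,.065),P(450,358,.065))
print('z',[atd(s,u/1.5,v/1.5).round(4) for u,v in [(385,300),(387,350),(390,400),(395,450)]])
```

```text
[ 0.4685 -0.2156  0.068 ] [ 0.4638 -0.1672  0.068 ] [ 0.46615 -0.1914   0.068  ] 0.048627667021974255
[ 0.5172 -0.2199  0.065 ] [ 0.5122 -0.1555  0.065 ]
z [array([ 0.4801, -0.1891,  0.0681]), array([ 0.5069, -0.1876,  0.0676]), array([ 0.5359, -0.1855,  0.0678]), array([ 0.5679, -0.1821,  0.0679])]
```

```bash
python3 -m handwheel '[[0,0,0.005,0,0,-4.1],[0,0,0.01,0,0,0],[0,0,0.012,0,0,0],[0,0,0.012,0,0,0],[0,0,0.012,0,0,0],[0,0,0.01,0,0,0],[0,0,0.005,0,0,0],[0,0,0,0,0,0]]'
python3 -m handwheel '[[0,0,0,0,0,0],[0,0,0,0,0,0],[0,0,0,0,0,0],[0,0,0,0,0,0],[0,0,0,0,0,0],[0,0,0,0,0,0],[0,0,0,0,0,0],[0,0,0,0,0,0]]' -1 50
python3 -m handwheel '[[0,0,-0.002,0,0,0],[0,0,-0.005,0,0,0],[0,0,-0.008,0,0,0],[0,0,-0.01,0,0,0],[0,0,-0.01,0,0,0],[0,0,-0.01,0,0,0],[0,0,-0.01,0,0,0],[0,0,-0.01,0,0,0]]'
python3 -m handwheel '[[0,0,-0.01,0,0,0],[0,0,-0.01,0,0,0],[0,0,-0.005,0,0,0],[0,0,0,0,0,0],[0,0,0,0,0,0],[0,0,0,0,0,0],[0,0,0,0,0,0],[0,0,0,0,0,0]]'
python3 - <<'E'
from h import *
s=shot('wrist','w8'); o=monitor.get_obs(); r=R.from_euler('xyz',o['tcp_rot'],degrees=True)
for v in (170,190,210,230,250,270,290): 
  p=atd(s,256,v); print(v,p.round(4), (r.inv().apply(p-o['ee_pos'])*1000).round(1))
# plate edges per depth
for v in (200,215):
  d=s['depth'][v]; i=np.where((d>0)&(d<s['depth'][v,256]+.02)&(d>s['depth'][v,256]-.005))[0]; print(v,i[0],i[-1])
go(.495,.178,.15,173.5)
E
```

```text
time: 21.83
ee_pos: [0.493, -0.1902, 0.06]
tcp_rot: [179.9, -0.1, -174.9]
wrist_force: [1.1, -0.0, 0.1]
opening: 0.0855
time: 22.5
ee_pos: [0.4942, -0.1906, 0.0623]
tcp_rot: [-180.0, 0.1, -174.9]
wrist_force: [1.4, 0.7, 5.1]
opening: 0.0487
time: 23.17
ee_pos: [0.4939, -0.1905, 0.1281]
tcp_rot: [-180.0, 0.0, -174.9]
wrist_force: [0.0, -0.1, -1.0]
opening: 0.0479
time: 23.83
ee_pos: [0.4935, -0.1904, 0.1512]
tcp_rot: [180.0, -0.0, -174.9]
wrist_force: [-0.2, 0.4, -0.2]
opening: 0.048
170 [ 0.481  -0.1899 -0.001 ] [ 12.4   1.6 152.3]
190 [ 0.5027 -0.1879 -0.0011] [ -9.4   1.6 152.3]
210 [ 0.513  -0.1871  0.0293] [-19.7   1.5 121.9]
230 [ 0.471  -0.1913  0.1564] [22.6  1.1 -5.1]
250 [ 0.4819 -0.1903  0.1564] [11.6  1.1 -5.1]
270 [ 0.4935 -0.1893  0.1563] [-0.   1.1 -5. ]
290 [ 0.5059 -0.1882  0.1562] [-12.4   1.1  -4.9]
200 0 511
215 195 446
now 23.88 [ 0.4936 -0.1904  0.1513] [ 1.7998e+02 -4.0000e-02 -1.7490e+02] F [-0.5 -0.9 -1.1] op 0.0483
turn [ 1.00e-02 -4.00e-02  1.16e+01] shift mm (in turned frame) [ 40.3 366.2   1.3]
```

```bash
python3 -m handwheel '[[0,0,0,0,0,3.9],[0,0,0,0,0,3.9],[0.003,0.008,0,0,0,3.8],[0.004,0.018,0,0,0,0],[0.004,0.024,0,0,0,0],[0.004,0.024,0,0,0,0],[0.004,0.024,0,0,0,0],[0.004,0.024,0,0,0,0]]'
python3 -m handwheel '[[0.004,0.024,0,0,0,0],[0.004,0.024,0,0,0,0],[0.004,0.024,0,0,0,0],[0.004,0.024,0,0,0,0],[0.004,0.024,0,0,0,0],[0.004,0.024,0,0,0,0],[0.004,0.024,0,0,0,0],[0.003,0.024,0,0,0,0]]'
python3 -m handwheel '[[0,0.020,0,0,0,0],[0,0.015,0,0,0,0],[0,0.010,0,0,0,0],[0,0.005,0,0,0,0],[0,0.001,0,0,0,0],[0,0,0,0,0,0],[0,0,0,0,0,0],[0,0,0,0,0,0]]'
python3 - <<'E'
from h import *
go(.486,.1788,.10,173.5)
s=shot('wrist','w9'); o=monitor.get_obs(); r=R.from_euler('xyz',o['tcp_rot'],degrees=True)
print(o['q'].round(1))
g=cv2.cvtColor(s['img'],cv2.COLOR_RGB2GRAY)
zt=o['ee_pos'][2]+.005
# plate near corners by depth mask
c=(s['depth']>0)
W=s['W']; import numpy as np
v,u=np.mgrid[0:384,0:512]; pp=cv2.undistortPoints(np.stack([u,v],-1).reshape(-1,1,2).astype(float),s['K'],s['D'])[:,0]
X=np.c_[pp,np.ones(len(pp))]*s['depth'].reshape(-1,1); X=X@W[:3,:3].T+W[:3,3]; t=r.inv().apply(X-o['ee_pos'])*1000
m=(abs(t[:,2]+5)<1.5)&(abs(t[:,1])<40)&(t[:,0]<60)&(t[:,0]>14)
q=t[m]; print('near x',np.percentile(q[:,0],99.5),'y',np.percentile(q[:,1],[0.5,99.5]),len(q))
for a,b in [(14,18),(22,26)]:
  w=q[(q[:,0]>a)&(q[:,0]<b)]; print(a,w[:,1].min(),w[:,1].max())
E
```

```text
time: 24.55
ee_pos: [0.4839, -0.0658, 0.1516]
tcp_rot: [180.0, -0.0, 173.5]
wrist_force: [0.5, -0.4, -0.6]
opening: 0.048
time: 25.22
ee_pos: [0.4747, 0.1287, 0.1516]
tcp_rot: [-180.0, -0.0, 173.5]
wrist_force: [-0.4, 0.5, -0.1]
opening: 0.048
time: 25.88
ee_pos: [0.4809, 0.1774, 0.1518]
tcp_rot: [-180.0, 0.0, 173.4]
wrist_force: [-0.8, 0.9, -1.2]
opening: 0.0484
now 25.88 [0.4809 0.1774 0.1518] [-179.99    0.    173.45] F [-0.8  0.9 -1.2] op 0.0484
turn [-0.01  0.   -0.05] shift mm (in turned frame) [-4.9  1.9 51.8]
[20.3 -1.  -6.7 84.3 -0.  26.8]
near x 29.00463877476973 y [-24.11590787  25.25347464] 2910
14 -24.435027277524174 25.314784618474064
22 -24.442151366170126 25.543656335821993
```

```bash
python3 -m handwheel '[[-0.0025,0.0007,0.005,0,0,0],[-0.0024,0.0007,0.01,0,0,0],[0,0,0.015,0,0,0],[0,0,0.015,0,0,0],[0,0,0.012,0,0,0],[0,0,0.01,0,0,0],[0,0,0.005,0,0,0],[0,0,0,0,0,0]]'
python3 -m handwheel '[[0,0,0.003,0,0,0],[0,0,0.004,0,0,0],[0,0,0.004,0,0,0],[0,0,0.004,0,0,0],[0,0,0.003,0,0,0],[0,0,0.002,0,0,0],[0,0,0,0,0,0],[0,0,0,0,0,0]]'
python3 - <<'E'
from h import *
go(.486,.1783,.0545,173.5)
s=shot('scene','sc2'); b=shot('side','sd2')
A=cv2.resize(s['img'][240:330,255:355,::-1],(390,351),interpolation=3)
B=cv2.resize(b['img'][215:285,150:230,::-1],(401,351),interpolation=3)
cv2.imwrite('pics/c9.png',np.hstack([A,B]))
# overlay check numbers: scene depth of plate and jig
def cloud(s):
    v,u=np.mgrid[0:384,0:512]; pp=cv2.undistortPoints(np.stack([u,v],-1).reshape(-1,1,2).astype(float),s['K'],s['D'])[:,0]
    X=np.c_[pp,np.ones(len(pp))]*s['depth'].reshape(-1,1); return X@s['W'][:3,:3].T+s['W'][:3,3]
t=np.radians(-6.5); ax=np.array([np.cos(t),np.sin(t)]); ay=np.array([-np.sin(t),np.cos(t)])
for n,q in (('scene',s),('side',b)):
    X=cloud(q); j=np.c_[(X[:,:2]-[.632,.1622])@ax,(X[:,:2]-[.632,.1622])@ay,X[:,2]]*1000
    m=(abs(j[:,0])<70)&(abs(j[:,1])<60)&(j[:,2]>45)&(j[:,2]<75); j=j[m]
    br=j[j[:,2]>64.5]; print(n,'bridge+stop x',np.percentile(br[:,0],[1,99]).round(1),'y',np.percentile(br[:,1],[1,99]).round(1),len(br))
    for lo in (-50,-35,-20,-5):
        w=j[(j[:,0]>lo)&(j[:,0]<lo+8)]; w=w[np.argsort(w[:,1])]
        print(lo,' '.join(f'{y:.0f}:{np.median(w[(w[:,1]>y-2)&(w[:,1]<=y+2),2]):.0f}' for y in range(-48,50,4) if ((w[:,1]>y-2)&(w[:,1]<=y+2)).any()))
E
```

```text
time: 26.6
ee_pos: [0.4854, 0.1787, 0.0784]
tcp_rot: [-179.9, -0.1, 173.5]
wrist_force: [-0.2, -0.5, -0.2]
opening: 0.0482
time: 27.27
ee_pos: [0.4859, 0.179, 0.0597]
tcp_rot: [-180.0, -0.0, 173.5]
wrist_force: [0.5, -0.1, -0.9]
opening: 0.0486
now 27.27 [0.4859 0.179  0.0597] [-180.    -0.   173.5] F [ 0.5 -0.1 -0.9] op 0.0486
turn [-0. -0. -0.] shift mm (in turned frame) [-0.1 -0.6  5.2]
scene bridge+stop x [-68.   61.2] y [-42.2  44. ] 1242
-50 -48:56 -44:56 -40:63 -36:64 -32:59 -24:65 -20:65 -16:67 -12:66 -8:66 -4:64 0:66 4:66 8:65 12:65 16:66 20:66 24:57 28:55 32:63 36:64 40:63 44:55 48:55
-35 -48:55 -44:55 -40:60 -36:63 -32:64 -28:63 -24:56 -20:56 -16:56 -12:56 -8:56 -4:56 0:57 4:56 8:55 12:56 16:58 20:56 24:60 28:63 32:63 36:63 40:57 44:53 48:55
-20 -48:56 -44:63 -40:63 -36:64 -32:64 -28:62 -24:57 -20:56 -16:55 -12:56 -8:55 -4:56 0:57 4:57 8:55 12:56 16:56 20:56 24:57 28:63 32:62 36:63 40:63 44:59 48:55
-5 -48:55 -44:63 -40:64 -36:64 -32:63 -28:61 -24:55 -20:54 -16:55 -12:56 -8:56 -4:56 0:56 4:55 8:55 12:55 16:57 20:55 24:54 28:62 32:62 36:62 40:63 44:60 48:54
side bridge+stop x [-68.6  62.6] y [-42.3  44.8] 983
-50 -44:64 -40:64 -36:62 -32:64 -24:66 -20:66 -16:66 -12:66 -8:66 -4:66 0:66 4:65 8:66 12:66 16:60 20:56 24:65 28:66 32:61 36:63 40:63 44:58 48:55
-35 -36:63 -32:63 -28:62 -24:66 -20:65 -16:66 -12:65 -8:66 -4:66 0:67 4:66 8:66 12:66 16:60 20:56 24:65 28:63 32:63 36:63 40:59 44:55 48:54
-20 -44:62 -40:64 -36:64 -32:63 -28:60 -24:56 -20:56 -16:56 -12:56 -8:55 -4:55 0:56 4:56 8:56 12:56 16:55 28:63 32:63 36:62 40:64 44:60 48:54
-5 -40:64 -36:64 -32:64 -28:60 -24:55 -20:55 -16:54 -12:56 -8:55 -4:55 0:56 4:55 8:55 12:56 16:55 28:63 32:64 36:64 40:63 44:58 48:54
```

View pics/c9.png

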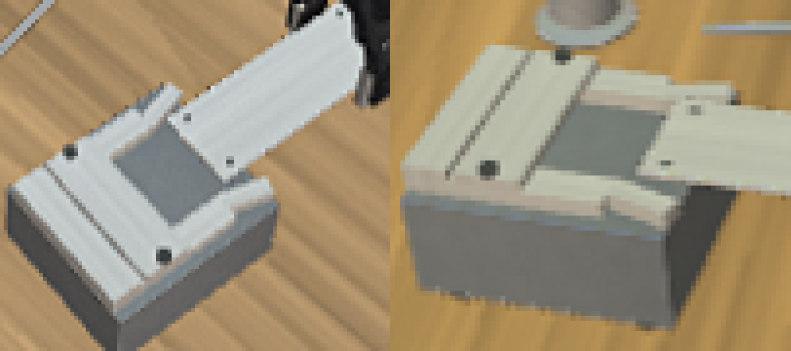

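In the picture the plate's leading end is centred in the flared mouth: scene crop (205,150), side crop (655,160). It is level and just above the channel floor. Now lower it and slide in.

```bash
python3 -m handwheel '[[0,-0.0004,0.001,0,0,0],[0,0,0.0015,0,0,0],[0,0,0.0015,0,0,0],[0,0,0.001,0,0,0],[0,0,0,0,0,0],[0,0,0,0,0,0],[0,0,0,0,0,0],[0,0,0,0,0,0]]'
python3 -m handwheel '[[-0.002,0,0,0,0,0],[-0.003,0,0,0,0,0],[-0.004,0,0,0,0,0],[-0.004,0,0,0,0,0],[-0.004,0,0,0,0,0],[-0.003,0,0,0,0,0],[-0.002,0,0,0,0,0],[0,0,0,0,0,0]]'
```

```text
time: 28.03
ee_pos: [0.4859, 0.1786, 0.0548]
tcp_rot: [180.0, 0.0, 173.5]
wrist_force: [-0.6, -0.2, -1.0]
opening: 0.0482
time: 28.7
ee_pos: [0.5082, 0.176, 0.0547]
tcp_rot: [-180.0, 0.0, 173.5]
wrist_force: [-0.1, 0.2, -0.4]
opening: 0.0485
```

```bash
python3 -m handwheel '[[-0.002,0,0,0,0,0],[-0.003,0,0,0,0,0],[-0.003,0,0,0,0,0],[-0.003,0,0,0,0,0],[-0.003,0,0,0,0,0],[-0.003,0,0,0,0,0],[-0.002,0,0,0,0,0],[0,0,0,0,0,0]]'
python3 -m handwheel '[[-0.002,0,0,0,0,0],[-0.003,0,0,0,0,0],[-0.003,0,0,0,0,0],[-0.003,0,0,0,0,0],[-0.003,0,0,0,0,0],[-0.003,0,0,0,0,0],[-0.002,0,0,0,0,0],[0,0,0,0,0,0]]'
```

```text
time: 29.37
ee_pos: [0.527, 0.1739, 0.0547]
tcp_rot: [-180.0, 0.0, 173.5]
wrist_force: [0.2, 0.7, -1.2]
opening: 0.0484
time: 30.03
ee_pos: [0.5459, 0.1717, 0.0547]
tcp_rot: [180.0, 0.0, 173.5]
wrist_force: [-0.1, 0.3, -0.9]
opening: 0.0481
```

```bash
python3 -m handwheel '[[-0.002,0,0,0,0,0],[-0.002,0,0,0,0,0],[-0.002,0,0,0,0,0],[-0.002,0,0,0,0,0],[-0.002,0,0,0,0,0],[-0.001,0,0,0,0,0],[0,0,0.0008,0,0,0],[0,0,0.0007,0,0,0]]'
python3 -m handwheel '[[0,0,0.0004,0,0,0],[0,0,0,0,0,0],[0,0,0,0,0,0],[0,0,0.0003,0,0,0],[0,0,0,0,0,0],[0,0,0,0,0,0],[0,0,0,0,0,0],[0,0,0,0,0,0]]'
```

```text
time: 30.7
ee_pos: [0.5565, 0.1705, 0.0532]
tcp_rot: [-180.0, -0.0, 173.5]
wrist_force: [-0.2, -0.4, -1.1]
opening: 0.0478
time: 31.37
ee_pos: [0.5565, 0.1705, 0.0526]
tcp_rot: [180.0, 0.0, 173.5]
wrist_force: [0.7, -0.7, -0.6]
opening: 0.048
```

```bash
python3 -m handwheel '[[0,0,0.0005,0,0,0],[0,0,0,0,0,0],[0,0,0,0,0,0],[0,0,0,0,0,0],[0,0,0,0,0,0],[0,0,0,0,0,0],[0,0,0,0,0,0],[0,0,0,0,0,0]]'
python3 -m handwheel '[[-0.001,0,0,0,0,0],[-0.001,0,0,0,0,0],[-0.0005,0,0,0,0,0],[0,0,0,0,0,0],[0,0,0,0,0,0],[0,0,0,0,0,0],[0,0,0,0,0,0],[0,0,0,0,0,0]]'
```

```text
time: 32.03
ee_pos: [0.5564, 0.1705, 0.0521]
tcp_rot: [-180.0, 0.0, 173.5]
wrist_force: [-0.4, 0.6, -0.3]
opening: 0.0486
time: 32.7
ee_pos: [0.5589, 0.1703, 0.0521]
tcp_rot: [-180.0, 0.0, 173.5]
wrist_force: [0.4, 0.1, -0.9]
opening: 0.0479
```

```bash
python3 -m handwheel '[[0,0,0.0004,0,0,0],[0,0,0,0,0,0],[0,0,0,0,0,0],[0,0,0,0,0,0],[0,0,0,0,0,0],[0,0,0,0,0,0],[0,0,0,0,0,0],[0,0,0,0,0,0]]'
python3 -m handwheel '[[-0.001,0,0,0,0,0],[0,0,0,0,0,0],[0,0,0,0,0,0],[0,0,0,0,0,0],[0,0,0,0,0,0],[0,0,0,0,0,0],[0,0,0,0,0,0],[0,0,0,0,0,0]]'
```

```text
time: 33.37
ee_pos: [0.5589, 0.1703, 0.0517]
tcp_rot: [180.0, 0.0, 173.5]
wrist_force: [-0.8, -0.4, -0.1]
opening: 0.0479
time: 34.03
ee_pos: [0.5599, 0.1701, 0.0516]
tcp_rot: [-180.0, 0.0, 173.5]
wrist_force: [-0.5, -0.3, -0.4]
opening: 0.0484
```

```bash
python3 -m handwheel '[[0,0,0.0004,0,0,0],[0,0,0,0,0,0],[0,0,0,0,0,0],[0,0,0,0,0,0],[0,0,0.0003,0,0,0],[0,0,0,0,0,0],[0,0,0,0,0,0],[0,0,0,0,0,0]]'
python3 -m handwheel '[[-0.0007,0,0,0,0,0],[0,0,0,0,0,0],[0,0,0,0,0,0],[-0.0006,0,0,0,0,0],[0,0,0,0,0,0],[0,0,0,0,0,0],[0,0,0,0,0,0],[0,0,0,0,0,0]]'
```

```text
time: 34.7
ee_pos: [0.56, 0.1702, 0.0512]
tcp_rot: [180.0, 0.0, 173.5]
wrist_force: [-1.5, -0.7, 5.3]
opening: 0.0487
time: 35.37
ee_pos: [0.5613, 0.1701, 0.0512]
tcp_rot: [180.0, 0.0, 173.5]
wrist_force: [-2.1, 1.0, 5.1]
opening: 0.0484
```

```bash
python3 -m handwheel '[[0,0,-0.0004,0,0,0],[0,0,0,0,0,0],[-0.0006,0,0,0,0,0],[0,0,0,0,0,0],[0,0,0,0,0,0],[0,0,0,0,0,0],[0,0,0,0,0,0],[0,0,0,0,0,0]]'
python3 -m handwheel '[[-0.0006,0,0,0,0,0],[0,0,0,0,0,0],[0,0,0,0,0,0],[0,0,0,0,0,0],[0,0,0,0,0,0],[0,0,0,0,0,0],[0,0,0,0,0,0],[0,0,0,0,0,0]]'
```

```text
time: 36.03
ee_pos: [0.5613, 0.1701, 0.0513]
tcp_rot: [180.0, -0.1, 173.5]
wrist_force: [-4.5, 1.5, 5.9]
opening: 0.0481
time: 36.7
ee_pos: [0.5613, 0.1701, 0.0513]
tcp_rot: [180.0, -0.1, 173.5]
wrist_force: [-6.9, 0.8, 5.4]
opening: 0.0482
```

The plate is against the stop: x stays at 0.5613 as predicted, with about 7 N. Ease off, release and rise.

```bash
python3 -m handwheel '[[0.0006,0,-0.0003,0,0,0],[0,0,0,0,0,0],[0,0,0,0,0,0],[0,0,0,0,0,0],[0,0,0,0,0,0],[0,0,0,0,0,0],[0,0,0,0,0,0],[0,0,0,0,0,0]]'
python3 -m handwheel '[[0,0,0,0,0,0],[0,0,0,0,0,0],[0,0,0,0,0,0],[0,0,0,0,0,0],[0,0,0,0,0,0],[0,0,0,0,0,0],[0,0,0,0,0,0],[0,0,0,0,0,0]]' 1 30
python3 -m handwheel '[[0,0,-0.003,0,0,0],[0,0,-0.006,0,0,0],[0,0,-0.012,0,0,0],[0,0,-0.018,0,0,0],[0,0,-0.02,0,0,0],[0,0,-0.02,0,0,0],[0,0,-0.02,0,0,0],[0,0,-0.01,0,0,0]]'
cat > chk.py <<'E'
from h import *
go(.55,.17,.16,173.5)
def cloud(s):
    v,u=np.mgrid[0:384,0:512]; pp=cv2.undistortPoints(np.stack([u,v],-1).reshape(-1,1,2).astype(float),s['K'],s['D'])[:,0]
    X=np.c_[pp,np.ones(len(pp))]*s['depth'].reshape(-1,1); return X@s['W'][:3,:3].T+s['W'][:3,3]
t=np.radians(-6.5); ax=np.array([np.cos(t),np.sin(t)]); ay=np.array([-np.sin(t),np.cos(t)])
for n in ('scene','side','wrist'):
    q=shot(n,'f_'+n); X=cloud(q); j=np.c_[(X[:,:2]-[.632,.1622])@ax,(X[:,:2]-[.632,.1622])@ay,X[:,2]]*1000
    m=(j[:,0]>-130)&(j[:,0]<5)&(abs(j[:,1])<28)&(j[:,2]>45)&(j[:,2]<75); p=j[m]
    o=p[p[:,0]<-58]; i=p[abs(p[:,1])<20]
    if len(o): print(n,'overhang x',np.percentile(o[:,0],[1,99]).round(1),'y',np.percentile(o[:,1],[1,99]).round(1),'z by x',[(a,np.median(i[(i[:,0]>a)&(i[:,0]<a+15),2]).round(1)) for a in range(-100,-5,15)])
E
python3 chk.py
```

```text
time: 37.37
ee_pos: [0.5613, 0.17, 0.0514]
tcp_rot: [-180.0, -0.1, 173.5]
wrist_force: [-6.7, 1.7, 3.7]
opening: 0.0482
time: 38.03
ee_pos: [0.5619, 0.1699, 0.0517]
tcp_rot: [-180.0, 0.0, 173.5]
wrist_force: [0.9, 0.0, 0.1]
opening: 0.0855
time: 38.7
ee_pos: [0.5626, 0.1702, 0.1646]
tcp_rot: [179.9, 0.2, 173.5]
wrist_force: [0.0, 0.3, 0.8]
opening: 0.0855
now 38.7 [0.5626 0.1702 0.1646] [179.91   0.22 173.5 ] F [0.  0.3 0.8] op 0.0855
turn [0.09 0.22 0.  ] shift mm (in turned frame) [12.5 -1.6  4.6]
scene overhang x [-99.3 -58.3] y [-25.3  24.3] z by x [(-100, np.float64(58.4)), (-85, np.float64(58.2)), (-70, np.float64(58.5)), (-55, np.float64(58.4)), (-40, np.float64(58.7)), (-25, np.float64(58.4)), (-10, np.float64(58.5))]
side overhang x [-95.8 -58.3] y [-25.1  25.6] z by x [(-100, np.float64(58.6)), (-85, np.float64(58.5)), (-70, np.float64(58.5)), (-55, np.float64(58.6)), (-40, np.float64(58.5)), (-25, np.float64(58.5)), (-10, np.float64(58.5))]
wrist overhang x [-99.9 -58.6] y [-24.   24.7] z by x [(-100, np.float64(56.5)), (-85, np.float64(56.6)), (-70, np.float64(56.5)), (-55, np.float64(56.5)), (-40, np.float64(56.5)), (-25, np.float64(56.6)), (-10, np.float64(56.6))]
```

```bash
python3 -m handwheel '[[0,0,-0.01,0,0,0],[0,0,0,0,0,0],[0,0,0,0,0,0],[0,0,0,0,0,0],[0,0,0,0,0,0],[0,0,0,0,0,0],[0,0,0,0,0,0],[0,0,0,0,0,0]]'
python3 - <<'E'
from h import *
s=load('f_scene');a=load('sc')
for n,u,v in [('spool',226,258),('screwdriver',290,217),('case',198,135)]: print(n,atd(a,u,v).round(3),atd(s,u,v).round(3))
print(order.job_done())
E
```

```text
time: 39.52
ee_pos: [0.5618, 0.1699, 0.1705]
tcp_rot: [-180.0, -0.0, 173.5]
wrist_force: [-0.0, -0.6, 0.4]
opening: 0.0856
spool [ 0.676 -0.006  0.04 ] [ 0.677 -0.005  0.042]
screwdriver [0.469 0.005 0.026] [0.468 0.003 0.024]
case [ 0.434 -0.416  0.026] [ 0.434 -0.415  0.027]
the job is handed in; nothing more can be done
None
```

The plate is loaded in the farthest jig, flat and against the end stop, and the job was handed in at about 39.5 s of the 72 s allowed.

- **Tray:** I dragged the plate out with about 5–7 N of downward press to an overhang of about 48 mm. I then pinched it by its long sides and lifted it clear.
- **Extra step:** The first grip could not reach the jig's heading because joint 6 hit its 180° limit on the way. I set the plate back on the tray with the same overhang, turned the gripper half round, gripped it again and carried on.
- **Jig:** I slid the plate along the channel and under the bridge. It stopped at the predicted position with about 7 N against the stop, and I let go there.

**Last checks:**
- **Plate:** the outer end reads x ≈ -100 mm in the jig's frame from the scene and wrist cameras, as it should. The side camera reads -96 mm. It lies level within 0.5 mm and centred to about 0.5 mm.
- **Height:** the wrist camera and the other two disagree by about 2 mm on the plate's height, which is within the stated calibration.
- **Bystanders:** the spool, screwdriver and case read within 1–3 mm of their starting positions, which is measurement noise.
- **Robot:** the gripper was open, about 0.12 m above the plate and touching nothing. The highest force I read was about 9 N; readings came only at the end of each call.

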